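# Feel the plate gap of a gel casting stand with a taper gauge

### The arm

A 7-joint arm with a two-finger parallel gripper is mounted at the origin on the work surface. World frame = base frame: x ahead of the robot, y to its left, z up, the work surface at z = 0. Lengths are in m, angles in rad, forces in N, time in s.
With the tool pointing down it reaches from about 0.425 to 0.8 m from the base axis. Payload 8.3 kg.
Tool frame: the origin (TCP) lies at the very end of the fingers, on their centre line; the grasp point (between the pads) lies arm.grasp_offset behind it (arm.grasp_offset is the distance from the TCP to the grasp point, in m); z points along the fingers, y is the line along which they close (so a half turn about z gives the same grasp; the last joint's range is limited). The gripper opens to 85 mm and grips with 20 to 120 N. Pads are 22 mm wide; open, the fingers measure 114 mm over their backs; the gripper's body (76 mm by 85 mm) begins 54 mm behind the grasp point. The pads swing forward as they close: fully open they stand 13 mm farther back than shut.
Start: joints at [-1.166, 0.383, 0.016, 1.37, -0.006, 1.388, -0.046], TCP at [0.282, 0.558, 0.231] pointing down, gripper open.
Joint ranges: [-2.95, 2.95], [-0.25, 2.06], [-1.52, 1.56], [0.18, 2.33], [-1.44, 4.58], [0.02, 2.06], [-3.01, 3.01]. Speed limits (rad/s): [2.39, 2.39, 3.01, 3.01, 3.14, 3.14, 3.14].

### API

Orientations are given as a unit quaternion [x, y, z, w].
In Python, from rig import arm gives the robot as it stands.
- The arm moves only by the tool apply_moves, never from a script. Its arguments are lists of equal length, an entry for each row: "jaw": the opening, from 0 (shut) to 1 (fully open); "translation": the shift along the tool's x, y, z in mm, a list of three; "angular": the turn, a rotation vector about the tool's x, y, z in degrees, a list of three. A call has 1 to 5 rows; each row shifts and turns the commanded pose from where the row before left it, along the tool's axes as they then stand; what a row does not reach is not made up. A row lasts 1/12 s, in which the tool goes at most 41.7 mm and 7.16 degrees, less where a joint would pass 70% of its speed; a pose out of reach is approached as far as the arm can. A call with a gripper value outside its range is refused whole. The fingers move at their own pace and stop on an object; "squeeze" is the grip in N (left out, the last holds). Time passes only in rows, so rows that do not move let the fingers close. It gives the time, the measured TCP pose, the force, the opening and the grip force at its end, in the units of the state.
- arm.sense(): the state, without advancing time (a new reading comes with each control period).
- arm.read_camera(name): name is "side" or "top" or "wrist"; returns a dict with "frame" (420x560x3 uint8, red, green, blue), "range_z" (420x560 float32, m along the optical axis (not along the pixel's ray), 0 where there is no reading), "fx", "fy", "cx", "cy" (pixels), "world_from_camera" (4x4, takes a point from camera to world coordinates). Camera axes: x right, y down, z forward; pixel columns grow to the right and rows downward; lengths in m; the calibration is good to about 2 mm. A picture is of the moment at which its call begins.
- arm.hand_in(): hands the job in; it is judged then, once.
Trained networks look in the newest picture that a camera, given by its name, has taken for a name from the list of things; names that differ only in an ending like _2 or _b are one class to them, and where a whole thing is asked for, a point or a joint stands for the part that bears it (a point fixed in the world has none). Each returns a list of dicts, best first, with "p" (0 to 1); they miss things now and then, are a little off and sometimes report something else, mostly with a low value. They report only what shows in the picture. A call takes as long as a camera call. They do not tell look-alikes from the thing itself.
- arm.silhouettes(camera, target): "region" (420x560 bool, what is visible of it) and "bbox" ([centre column, centre row, width, height] in pixels, round what is visible of it).
The state is a dict: "clock": time; "qpos": joint angles; "dq": joint speeds; "effort": joint torques, N m; "tool_pos": TCP position; "eef_rot": TCP orientation; "contact_force": force on the tool from outside, world axes, zero at the start; "ft_torque": the same for the moment, N m; "gripper_width": opening from 0.0 (shut) to 1.0 (fully open); "finger_force": force on a finger pad.
Only numpy, scipy, OpenCV 4.12 (cv2) and the standard library are available. Lean on these libraries where they do the work, as an engineer would, in place of code of your own. Each camera call takes 0.05 s, during which the arm holds its last target. There are 200 camera calls.

### The job

Take the taper gauge (block handle, wedge-shaped steel blade) out of its holder and lower its blade, upright and square, into the middle of the gap between the two white plates of the gel casting stand, until it drags snugly on both plates. Do it gently, without forcing the sprung plate away, and leave the comb in its slot and the other things on the bench where they are. Finish while still gripping the gauge, holding it at that snug depth so that the gap can be read.

Things in the scene. Friction and masses are not known exactly. Their poses are not given: they have to be found in the camera images.
- gauge: Taper gap gauge, 130-210 g, loose, hanging upright in one slot of the holder, its handle resting on the holder's top. Black block handle 50 (x) x 24 (y) x 45 (z) mm, standing on the origin (centre of the handle's underside); grip it across y. Below it a steel blade points down (-z): 90 long, 40 wide (x), a wedge in y: 3 mm thick at the tip, 10.2 mm at the handle.
- gauge_tip (a point): Centre of the gauge blade's lower end, 90 mm below gauge's origin; axes as gauge.
- holder: Fixed white block 210 (x) x 64 (y) x 105 (z) mm, origin at the centre of its underside. Two slots in its top, 50 mm either side of its centre along x, each 45 (x) x 14 (y) mm, 97 mm deep. One holds the gauge, the other the comb, either way round; both tools stand square to the holder's axes.
- comb: Gel comb, 60 g, loose, hanging in the other slot of the holder; leave it there. Black T-bar 80 (x) x 10 (y) x 28 (z) mm standing on its origin, with a white toothed blade 70 mm down from it.
- stand: Fixed gel casting stand: grey base 170 (x) x 150 (y) x 15 (z) mm, origin at the centre of its underside. On it two upright white plates, 120 mm along x, 10 mm thick, face each other across a gap that lies along x near y = 0, open upward, 5.2 to 7.4 mm wide (varies), 96 mm deep: the blade never bottoms. The plate on the -y side is rigid.
- fixed_edge (a point): Middle of the rigid plate's inner edge at the throat, the narrowest part at the top of the gap, 115 mm above the bench. Above it both plates have outward flared lips about 8 mm high. Axes as stand: x along the gap, y across it towards the sprung plate, z up. The gap's middle is midway between this and sprung_edge.
- sprung_edge (a point): Middle of the sprung plate's inner edge at the throat, across the gap from fixed_edge and on the same level; moves with the plate.
- sprung_plate: White plate on the +y side of the gap. Springs hold it on its stop with 2.4 N; pushed away (+y) it yields 1 mm per further 8 N, at most 6 mm. Wedged by the gauge, each mm of depth adds about 0.6 N on each plate. Snug is 3 to 12 N on each plate, felt as an upward drag of about 4 to 12 N on the blade; a net sideways force means it bears on one plate more. 20 N is forcing it.
- clamp: Aluminium clamp bar with two black knobs, fixed on the stand behind the sprung plate: 130 mm along x, 90 mm high, its knobs reaching 80 mm from the gap in +y. Axes as the stand.
- tube_rack: Blue rack of capped tubes, 70 x 160 mm, 99 mm high, loose; leave alone. Origin under its centre.
- beaker: Glass beaker, 70 mm across, 85 mm high, loose; leave alone. Origin under its centre.
- jar: Amber jar, 64 mm across, 70 mm high, loose; leave alone. Origin under its centre.
- gel_bottle: Bottle, 60 mm across, 150 mm high, loose; leave alone. Origin under its centre.
- dish: Closed glass dish, 70 mm across, 18 mm high, loose; leave alone. Origin under its centre.
Mind the look-alikes: they are no part of the job. There is more than one size of the gauge; the one meant has the size given above.

How it is judged:
By the outcome, as a careful person would: the job done as asked, in the order asked, and still so for the second after the job is handed in, while the arm keeps its last pose, push and grip.
It also fails if it takes over 56 s, if anything falls off the work surface, if the arm or the gripper's body presses on something with over 40 N, if the wrist force passes 120 N, or if a joint passes its speed limit or range.

## Working session

There is one attempt and no reset: what is moved stays moved. The work goes in short steps, Python scripts to look and compute and a tool call to move; the robot and the scene stay as the last step left them, time stands still between calls to the robot, and variables do not carry over. Pictures are saved under pics/ and viewed, at most 10 in all, crops included, and the job is handed in when it is done.

Besides the shell and the picture viewer there is one more tool, called after "Request:" in YAML: its name, and indented under it one key for each argument. apply_moves: Moves the arm, as the interface text tells. Its arguments: {"type":"object","properties":{"jaw":{"type":"array"},"translation":{"type":"array"},"angular":{"type":"array"},"squeeze":{"type":"number"}},"required":["jaw","translation","angular"]}

```bash
ls; mkdir -p pics; python3 - <<'E'
from rig import arm
import cv2,numpy as np
s=arm.sense(); print({k:np.round(v,3) for k,v in s.items()}, arm.grasp_offset)
ims=[]
for n in ["top","side"]:
    c=arm.read_camera(n); ims.append(c["frame"]); np.savez(f"{n}0.npz",**c)
    print(n,c["fx"],c["cx"],c["cy"],np.round(c["world_from_camera"],3).tolist())
    cv2.imwrite(f"pics/{n}0.png",c["frame"][:,:,::-1])
E
```

```text
pics
{'clock': np.float64(0.0), 'qpos': array([-1.166,  0.384,  0.016,  1.371, -0.006,  1.388, -0.047]), 'dq': array([-0.001, -0.001, -0.   , -0.   , -0.   , -0.   ,  0.002]), 'effort': array([-0.0000e+00, -6.2760e+01,  8.4400e-01, -3.7182e+01,  1.6000e-02,
        1.4000e-02, -0.0000e+00]), 'tool_pos': array([0.282, 0.557, 0.23 ]), 'eef_rot': array([ 0.232,  0.973, -0.001, -0.   ]), 'contact_force': array([0.729, 0.08 , 0.291]), 'ft_torque': array([ 0.026, -0.049, -0.037]), 'finger_force': np.float64(0.0), 'gripper_width': np.float64(1.0)} 0.0187
top 451.72389955133883 277.8506394564737 203.66312648289352 [[0.001, -0.994, 0.106, 0.482], [-1.0, -0.003, -0.013, -0.008], [0.013, -0.106, -0.994, 1.384], [0.0, 0.0, 0.0, 1.0]]
side 418.1394871863768 280.0323697166616 211.04275538348364 [[-0.99, -0.098, 0.099, 0.499], [-0.139, 0.712, -0.689, 0.804], [-0.003, -0.696, -0.718, 0.971], [0.0, 0.0, 0.0, 1.0]]
```

View pics/top0.png

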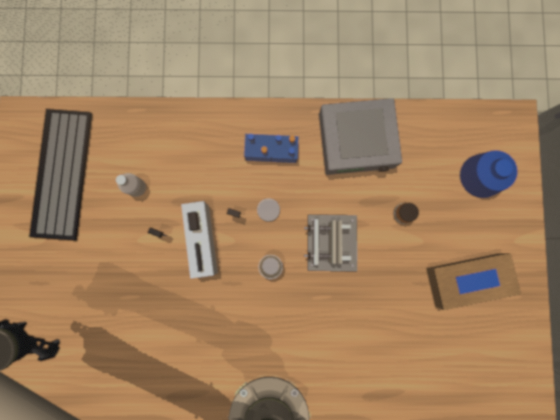

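View pics/side0.png

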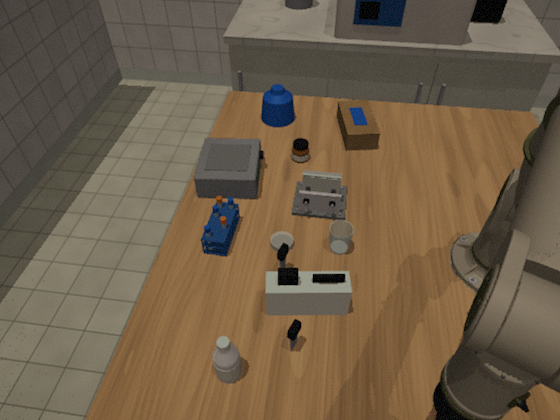

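The top view shows the holder at about (199,240). The gauge handle is at its far slot (194,221) and the comb at (199,257). The stand is at (332,243), with its knobs on the left (+y). The small gauges at (155,232) and (234,212) are look-alikes.

```bash
cat > h.py <<'E'
import numpy as np,cv2
from scipy.spatial.transform import Rotation as R
def cloud(c):
    z=c["range_z"]; v,u=np.indices(z.shape)
    p=np.stack([(u-c["cx"])/c["fx"]*z,(v-c["cy"])/c["fy"]*z,z],-1)
    T=np.asarray(c["world_from_camera"]); w=p@T[:3,:3].T+T[:3,3]; w[z<=0]=np.nan
    return w
def rect(xy):
    (c,s,a)=cv2.minAreaRect((np.asarray(xy)*1000).astype(np.float32))
    return np.round(c,1),np.round(s,1),round(a,1)
E
python3 - <<'E'
from h import *
from rig import arm
c=arm.read_camera("top"); w=cloud(c)
for n in ["gauge","holder","comb","stand","sprung_plate","clamp","beaker","dish","gel_bottle","tube_rack","jar"]:
    for d in arm.silhouettes("top",n)[:3]:
        m=d["region"]&np.isfinite(w[...,2]); p=w[m]
        if len(p)<5: continue
        zt=np.percentile(p[:,2],95); t=p[np.abs(p[:,2]-zt)<.012]
        print(n,round(d["p"],2),np.round(d["bbox"]),"z95",round(zt,3),"top",rect(t[:,:2]),"all",rect(p[:,:2]))
E
```

```text
gauge 0.51 [194. 220.  10.  20.] z95 0.154 top (array([568.2, 211.9]), array([48.8, 24.2]), 9.3) all (array([568. , 211.6]), array([49.9, 24.8]), 7.8)
gauge 0.41 [233. 212.  15.   9.] z95 0.105 top (array([594.9, 104.3]), array([35.5, 16.7]), 74.0) all (array([594.8, 103.7]), array([36.6, 16.7]), 74.0)
holder 0.81 [199. 237.  33.  76.] z95 0.109 top (array([518.9, 204.5]), array([210. ,  65.2]), 8.4) all (array([514.8, 215.5]), array([216.4,  88.1]), 8.4)
comb 0.59 [198. 257.   8.  27.] z95 0.136 top (array([468.5, 197.1]), array([71.9, 10.3]), 8.2) all (array([468.2, 199.5]), array([71.9, 15.5]), 8.5)
stand 0.67 [330. 244.  51.  56.] z95 0.119 top (array([ 512., -197.]), array([ 11.5, 119.8]), 89.2) all (array([ 512.9, -189. ]), array([150.3, 169.2]), 89.5)
sprung_plate 0.62 [329. 239.  16.  42.] z95 0.123 top (array([ 513.4, -180.4]), array([  9.2, 117.5]), 89.2) all (array([ 512.9, -166.8]), array([ 51.9, 119. ]), 89.5)
clamp 0.83 [321. 242.  36.  45.] z95 0.122 top (array([ 513.4, -180.4]), array([  9.2, 117.5]), 89.2) all (array([ 515.8, -149.9]), array([ 92., 135.]), 89.4)
clam
[... 388 characters left out ...]
 62.6]), 45.2) all (array([611.6,   5. ]), array([65.3, 62.6]), 45.2)
gel_bottle 0.31 [268. 210.  29.  26.] z95 0.023 top (array([612. ,   5.7]), array([66.9, 64. ]), 0.3) all (array([611.3,   5.2]), array([67.9, 65.4]), 27.5)
tube_rack 0.94 [272. 147.  49.  29.] z95 0.098 top (array([796.1,  -4.2]), array([133.9,  53.8]), 89.0) all (array([8.062e+02, 4.000e-01]), array([167.3,  89.3]), 87.7)
jar 0.58 [132. 185.  31.  24.] z95 0.151 top (array([680.4, 409.2]), array([25.5, 26. ]), 8.3) all (array([682.6, 423.6]), array([88.3, 56.9]), 75.1)
jar 0.56 [406. 214.  22.  18.] z95 0.074 top (array([ 600.3, -408.5]), array([54.6, 54.2]), 66.2) all (array([ 598.1, -407.1]), array([67.8, 59.8]), 27.3)
```

Request:
apply_moves:
  jaw: [1,1,1,1,1]
  translation:
    - [0,0,0]
    - [0,0,0]
    - [0,0,0]
    - [0,0,0]
    - [0,0,0]
  angular:
    - [0,0,-7.04]
    - [0,0,-7.04]
    - [0,0,-7.04]
    - [0,0,-7.04]
    - [0,0,-7.04]

```text
clock: 1.12
tool_pos: [0.2818, 0.5579, 0.2313]
eef_rot: [-0.076, 0.997, 0.0, -0.0]
contact_force: [0.2, 0.9, 0.4]
gripper_width: 1.003
finger_force: 0.0
```

Request:
apply_moves:
  jaw: [1,1,1,1,1]
  translation:
    - [-15.5,-25.5,0]
    - [-15.5,-25.5,0]
    - [-15.5,-25.5,0]
    - [-15.5,-25.5,0]
    - [-15.5,-25.5,0]
  angular:
    - [0,0,0]
    - [0,0,0]
    - [0,0,0]
    - [0,0,0]
    - [0,0,0]

```text
clock: 1.53
tool_pos: [0.3778, 0.4419, 0.2314]
eef_rot: [-0.073, 0.997, 0.0, 0.0]
contact_force: [0.0, 0.2, 0.5]
gripper_width: 1.001
finger_force: 0.0
```

Request:
apply_moves:
  jaw: [1,1,1,1,1]
  translation:
    - [-15.5,-25.5,0]
    - [-15.5,-25.5,0]
    - [-15.5,-25.5,0]
    - [-15.5,-25.5,0]
    - [-15.5,-25.5,0]
  angular:
    - [0,0,0]
    - [0,0,0]
    - [0,0,0]
    - [0,0,0]
    - [0,0,0]

```text
clock: 1.95
tool_pos: [0.4732, 0.327, 0.2315]
eef_rot: [-0.073, 0.997, 0.0, 0.0]
contact_force: [0.3, 0.9, -1.1]
gripper_width: 1.0
finger_force: 0.0
```

Request:
apply_moves:
  jaw: [1,1,1,1,1]
  translation:
    - [-15.5,-25.5,0]
    - [-15.5,-25.5,0]
    - [-15.5,-25.5,0]
    - [-15.5,-25.5,0]
    - [-15.5,-25.5,0]
  angular:
    - [0,0,0]
    - [0,0,0]
    - [0,0,0]
    - [0,0,0]
    - [0,0,0]

```text
clock: 2.37
tool_pos: [0.5684, 0.2122, 0.2315]
eef_rot: [-0.073, 0.997, 0.0, 0.0]
contact_force: [-0.2, 0.2, 0.2]
gripper_width: 1.001
finger_force: 0.0
```

```bash
python3 - <<'E'
from h import *
from rig import arm
c=arm.read_camera("wrist"); w=cloud(c); s=arm.sense()
cv2.imwrite("pics/w1.png",c["frame"][:,:,::-1]); print(np.round(s["tool_pos"],4),R.from_quat(s["eef_rot"]).as_matrix().round(4).tolist())
for n in ["gauge","holder","comb"]:
    for d in arm.silhouettes("wrist",n)[:2]:
        m=d["region"]&np.isfinite(w[...,2]); p=w[m]
        zt=np.percentile(p[:,2],95); t=p[np.abs(p[:,2]-zt)<.006]
        print(n,round(d["p"],2),np.round(d["bbox"]),"z95",round(zt,4),"top",rect(t[:,:2]))
E
```

```text
[0.5723 0.2049 0.2313] [[-0.9904, -0.138, 0.0022], [-0.1381, 0.9904, -0.0039], [-0.0017, -0.0041, -1.0]]
gauge 0.94 [274. 206.  33.  82.] z95 0.1522 top (array([565.8, 210.1]), array([49.2, 23.6]), 9.1)
gauge 0.87 [406. 177.  69.  44.] z95 0.1033 top (array([536.5, 325.1]), array([37.7, 17.3]), 68.2)
holder 0.87 [272. 130.  90. 259.] z95 0.1075 top (array([523.5, 203.9]), array([198.2,  64.2]), 8.4)
comb 0.96 [275.  63.   8. 127.] z95 0.1354 top (array([469.7, 196. ]), array([75.4,  9.7]), 8.0)
```

View pics/w1.png

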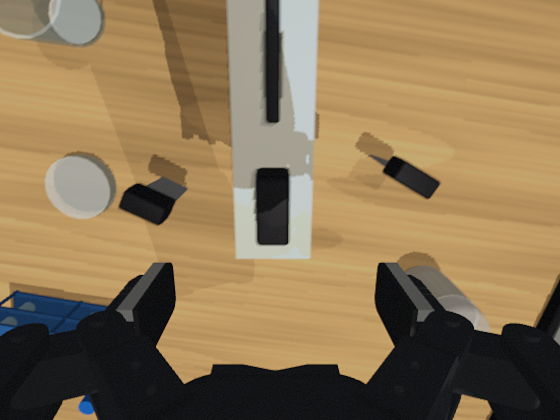

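The wrist view shows the gauge handle at (274,206) between the open fingers' line, with the comb at (273,60) and look-alikes at (150,203) and (410,177). I'll correct the position and start down.

Request:
apply_moves:
  jaw: [1,1,1,1,1]
  translation:
    - [4.4,6.8,0]
    - [0,0,25]
    - [0,0,25]
    - [0,0,10]
    - [0,0,0]
  angular:
    - [0,0,-0.5]
    - [0,0,0]
    - [0,0,0]
    - [0,0,0]
    - [0,0,0]

```text
clock: 2.98
tool_pos: [0.5596, 0.2207, 0.1684]
eef_rot: [-0.079, 0.997, -0.001, -0.003]
contact_force: [-1.2, -0.2, 0.0]
gripper_width: 0.996
finger_force: 0.0
```

```bash
python3 - <<'E'
from h import *
from rig import arm
c=arm.read_camera("wrist"); w=cloud(c); s=arm.sense()
print(np.round(s["tool_pos"],4),R.from_quat(s["eef_rot"]).as_matrix().round(4).tolist())
for n in ["gauge","holder"]:
    for d in arm.silhouettes("wrist",n)[:1]:
        m=d["region"]&np.isfinite(w[...,2]); p=w[m]
        zt=np.percentile(p[:,2],95); t=p[np.abs(p[:,2]-zt)<.006]
        print(n,round(d["p"],2),np.round(d["bbox"]),"z95",round(zt,4),"top",rect(t[:,:2]))
E
```

```text
[0.5608 0.2207 0.1705] [[-0.9876, -0.1569, -0.0026], [-0.1569, 0.9876, -0.0006], [0.0026, -0.0002, -1.0]]
gauge 0.94 [255. 250.  51. 111.] z95 0.1521 top (array([566.1, 210.2]), array([50.2, 24. ]), 9.2)
holder 0.76 [257. 153. 112. 307.] z95 0.1074 top (array([527.8, 204.6]), array([189.9,  64.3]), 8.4)
```

Request:
apply_moves:
  jaw: [1,1,1]
  translation:
    - [0,0,0]
    - [0,0,0]
    - [0,0,0]
  angular:
    - [0,0,0.5]
    - [0,0,0]
    - [0,0,0]

```text
clock: 3.38
tool_pos: [0.5628, 0.2197, 0.1723]
eef_rot: [-0.073, 0.997, 0.0, 0.001]
contact_force: [-0.8, 0.4, 0.4]
gripper_width: 1.001
finger_force: 0.0
```

Request:
apply_moves:
  jaw: [1,1,1,1,1]
  translation:
    - [-1.5,-4.6,5]
    - [-1.4,-4.6,5]
    - [0,0,0]
    - [0,0,0]
    - [0,0,0]
  angular:
    - [0,0,0]
    - [0,0,0]
    - [0,0,0]
    - [0,0,0]
    - [0,0,0]

```text
clock: 3.8
tool_pos: [0.5665, 0.2106, 0.1611]
eef_rot: [-0.073, 0.997, -0.0, -0.0]
contact_force: [0.4, -0.3, 1.0]
gripper_width: 0.999
finger_force: 0.0
```

```bash
python3 - <<'E'
from h import *
from rig import arm
c=arm.read_camera("wrist"); w=cloud(c); s=arm.sense()
cv2.imwrite("pics/w2.png",c["frame"][:,:,::-1])
print(np.round(s["tool_pos"],4),R.from_quat(s["eef_rot"]).as_matrix().round(4).tolist())
for n in ["gauge","holder"]:
    for d in arm.silhouettes("wrist",n)[:1]:
        m=d["region"]&np.isfinite(w[...,2]); p=w[m]
        zt=np.percentile(p[:,2],95); t=p[np.abs(p[:,2]-zt)<.006]
        print(n,round(d["p"],2),np.round(d["bbox"]),"z95",round(zt,4),"top",rect(t[:,:2]))
E
```

```text
[0.5665 0.2109 0.1612] [[-0.9893, -0.1461, -0.0002], [-0.1461, 0.9893, 0.0], [0.0002, 0.0001, -1.0]]
gauge 0.87 [442. 200. 103.  58.] z95 0.1032 top (array([536.4, 325.4]), array([38.3, 18. ]), 68.7)
holder 0.56 [274. 153. 124. 305.] z95 0.1074 top (array([531.6, 205.2]), array([181.9,  64.4]), 8.3)
```

View pics/w2.png

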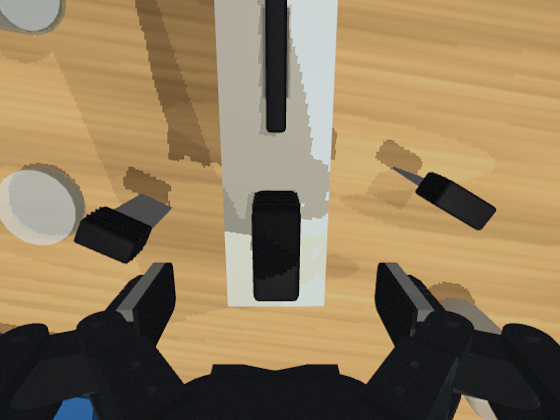

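The handle at (276,245) is centred between the fingers, whose mid column is about 276. Lowering.

Request:
apply_moves:
  jaw: [1,1,1,1,1]
  translation:
    - [0,0,12]
    - [0,0,15]
    - [0,0,13]
    - [0,0,6]
    - [0,0,2]
  angular:
    - [0,0,0]
    - [0,0,0]
    - [0,0,0]
    - [0,0,0]
    - [0,0,0]

```text
clock: 4.37
tool_pos: [0.5655, 0.2106, 0.1113]
eef_rot: [-0.073, 0.997, -0.0, -0.001]
contact_force: [-0.1, -0.2, -0.9]
gripper_width: 1.0
finger_force: 0.0
```

Request:
apply_moves:
  jaw: [1,0.5,0.4,0.3,0.2]
  translation:
    - [0,0,0]
    - [0,0,0]
    - [0,0,0]
    - [0,0,0]
    - [0,0,0]
  angular:
    - [0,0,0]
    - [0,0,0]
    - [0,0,0]
    - [0,0,0]
    - [0,0,0]
  squeeze: 30

```text
clock: 4.78
tool_pos: [0.5669, 0.211, 0.1139]
eef_rot: [-0.073, 0.997, 0.0, 0.0]
contact_force: [0.5, 0.0, -0.4]
gripper_width: 0.455
finger_force: 0.0
```

Request:
apply_moves:
  jaw: [0.1,0,0,0,0]
  translation:
    - [0,0,0]
    - [0,0,0]
    - [0,0,0]
    - [0,0,0]
    - [0,0,0]
  angular:
    - [0,0,0]
    - [0,0,0]
    - [0,0,0]
    - [0,0,0]
    - [0,0,0]
  squeeze: 60

```text
clock: 5.2
tool_pos: [0.5668, 0.211, 0.1138]
eef_rot: [-0.073, 0.997, 0.0, 0.0]
contact_force: [-0.4, -0.3, 4.0]
gripper_width: 0.278
finger_force: 59.4
```

Request:
apply_moves:
  jaw: [0,0,0,0,0]
  translation:
    - [0,0,-3]
    - [0,0,-7]
    - [0,0,-13]
    - [0,0,-16]
    - [0,0,-16]
  angular:
    - [0,0,0]
    - [0,0,0]
    - [0,0,0]
    - [0,0,0]
    - [0,0,0]

```text
clock: 5.62
tool_pos: [0.566, 0.2105, 0.1686]
eef_rot: [-0.073, 0.997, -0.0, -0.001]
contact_force: [0.3, -0.2, -1.3]
gripper_width: 0.272
finger_force: 58.8
```

Request:
apply_moves:
  jaw: [0,0,0,0,0]
  translation:
    - [0,0,-18]
    - [0,0,-18]
    - [0,0,-18]
    - [0,0,-14]
    - [0,0,-9]
  angular:
    - [0,0,0]
    - [0,0,0]
    - [0,0,0]
    - [0,0,0]
    - [0,0,0]

```text
clock: 6.03
tool_pos: [0.5668, 0.2109, 0.2473]
eef_rot: [-0.073, 0.997, 0.0, 0.001]
contact_force: [0.2, 0.0, -0.2]
gripper_width: 0.272
finger_force: 58.8
```

Request:
apply_moves:
  jaw: [0,0,0,0]
  translation:
    - [0,0,0]
    - [0,0,0]
    - [0,0,0]
    - [0,0,0]
  angular:
    - [0,0,4.6]
    - [0,0,4.5]
    - [0,0,0]
    - [0,0,0]

```text
clock: 6.37
tool_pos: [0.5662, 0.2107, 0.2448]
eef_rot: [0.005, 1.0, -0.0, -0.001]
contact_force: [0.2, 0.1, -1.1]
gripper_width: 0.271
finger_force: 58.8
```

Request:
apply_moves:
  jaw: [0,0,0,0,0]
  translation:
    - [5,-12,0]
    - [5,-24,0]
    - [5,-33,0]
    - [5,-36,0]
    - [5,-36,0]
  angular:
    - [0,0,0]
    - [0,0,0]
    - [0,0,0]
    - [0,0,0]
    - [0,0,0]

```text
clock: 6.78
tool_pos: [0.5391, 0.069, 0.2449]
eef_rot: [0.004, 1.0, -0.0, -0.0]
contact_force: [0.2, -1.1, -0.6]
gripper_width: 0.276
finger_force: 58.9
```

Request:
apply_moves:
  jaw: [0,0,0,0,0]
  translation:
    - [5,-36,0]
    - [5,-36,0]
    - [5,-36,0]
    - [5,-36,0]
    - [5,-33,0]
  angular:
    - [0,0,0]
    - [0,0,0]
    - [0,0,0]
    - [0,0,0]
    - [0,0,0]

```text
clock: 7.2
tool_pos: [0.5117, -0.1088, 0.2452]
eef_rot: [0.005, 1.0, -0.0, -0.0]
contact_force: [1.3, -0.2, -2.3]
gripper_width: 0.274
finger_force: 58.9
```

Request:
apply_moves:
  jaw: [0,0,0,0,0]
  translation:
    - [0,-30,0]
    - [0,-24,0]
    - [0,-15,0]
    - [0,-8,0]
    - [0,-4,0]
  angular:
    - [0,0,0]
    - [0,0,0]
    - [0,0,0]
    - [0,0,0]
    - [0,0,0]

```text
clock: 7.62
tool_pos: [0.5112, -0.1888, 0.2451]
eef_rot: [0.006, 1.0, -0.0, -0.0]
contact_force: [-0.7, -0.3, -1.0]
gripper_width: 0.274
finger_force: 58.9
```

Request:
apply_moves:
  jaw: [0,0,0,0,0]
  translation:
    - [0,0,0]
    - [0,0,0]
    - [0,0,0]
    - [0,0,0]
    - [0,0,0]
  angular:
    - [0,0,0]
    - [0,0,0]
    - [0,0,0]
    - [0,0,0]
    - [0,0,0]

```text
clock: 8.03
tool_pos: [0.5119, -0.1865, 0.2453]
eef_rot: [0.005, 1.0, 0.0, 0.0]
contact_force: [0.5, 0.1, -0.8]
gripper_width: 0.276
finger_force: 58.9
```

```bash
python3 - <<'E'
from h import *
from rig import arm
c=arm.read_camera("wrist"); s=arm.sense(); np.savez("w3.npz",**c)
cv2.imwrite("pics/w3.png",c["frame"][:,:,::-1])
print({k:np.round(v,4) for k,v in s.items() if k not in("qpos","dq","effort")});print(np.round(c["world_from_camera"],4).tolist(),c["fx"])
E
```

```text
{'clock': np.float64(8.0833), 'tool_pos': array([ 0.5118, -0.1868,  0.2453]), 'eef_rot': array([5.4e-03, 1.0e+00, 1.0e-04, 0.0e+00]), 'contact_force': array([-0.7119,  0.8174, -0.731 ]), 'ft_torque': array([0.0572, 0.0387, 0.0571]), 'finger_force': np.float64(58.913), 'gripper_width': np.float64(0.2669)}
[[0.0109, 0.9598, 0.2803, 0.4395], [0.9999, -0.0102, -0.0038, -0.1864], [-0.0007, 0.2803, -0.9599, 0.3891], [0.0, 0.0, 0.0, 1.0]] 339.6098062056732
```

View pics/w3.png

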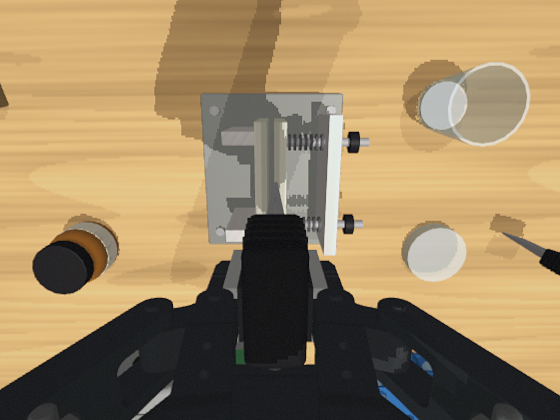

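The wrist view shows the gap between the plates running down near column 270 (rows 120-215), with the sprung plate and springs to its right and the gauge below at (275,290). I'll enlarge that part and take profiles.

```bash
python3 - <<'E'
from h import *
c=dict(np.load("w3.npz")); w=cloud(c)
f=c["frame"][105:235,235:335,::-1]; f=cv2.resize(f,None,fx=4.5,fy=4.5,interpolation=cv2.INTER_NEAREST)
f=cv2.convertScaleAbs(f,alpha=1.3); cv2.imwrite("pics/w3c.png",f)
for r in (130,150,170,190,205):
    print(r,[(u,int(c["frame"][r,u].mean()),int(w[r,u,1]*1000*10)/10,int(w[r,u,2]*1000)) for u in range(250,292,1)])
E
```

```text
Traceback (most recent call last):
ValueError: cannot convert float NaN to integer
```

View pics/w3c.png

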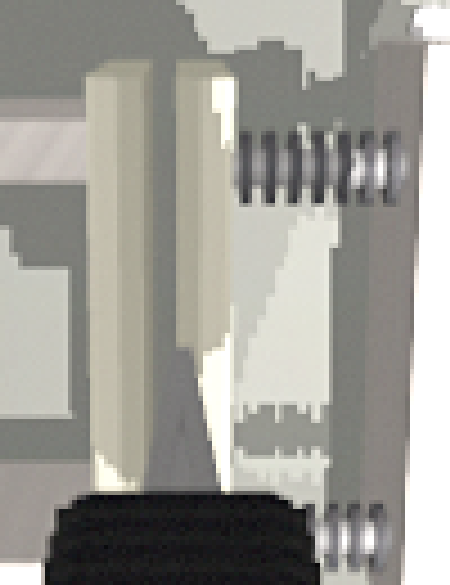

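The crop shows the throat edges at crop columns 152 and 176 (image columns about 268.8 and 274.1). The blade tip is at crop (185,345), image (276,182), right of the gap's centre.

```bash
python3 - <<'E'
from h import *
c=dict(np.load("w3.npz")); w=cloud(c); T=c["world_from_camera"]
print(c["cx"],c["cy"])
def onplane(u,v,z):
    d=T[:3,:3]@np.array([(u-c["cx"])/c["fx"],(v-c["cy"])/c["fy"],1]); return T[:3,3]+d*(z-T[2,3])/d[2]
g=c["frame"].astype(float).mean(2)
for r0 in (125,140,155,170):
    print(r0,"g",g[r0:r0+10,252:292].mean(0).round().astype(int).tolist())
    print("  z",np.round(np.nanmedian(w[r0:r0+10,252:292,2],0)*1000).tolist())
for r in (130,150,170):
    for u in (268.8,274.1): print(r,u,onplane(u,r,.115).round(4))
print("tip",[onplane(u,182,.1465).round(4) for u in (273.9,278.3)])
print("tip g",[g[r,264:290].round().astype(int).tolist() for r in (182,184,188,195)])
E
```

```text
274.73266076138555 206.1096380658613
125 g [126, 127, 147, 146, 143, 143, 143, 143, 141, 129, 126, 126, 127, 127, 123, 108, 104, 98, 96, 96, 96, 97, 122, 128, 127, 127, 126, 133, 142, 141, 167, 169, 197, 219, 197, 126, 90, 93, 94, 96]
  z [65.0, 64.0, 116.0, 122.0, 122.0, 123.0, 123.0, 124.0, 124.0, 123.0, 122.0, 121.0, 119.0, 118.0, 117.0, 85.0, 37.0, 17.0, 16.0, 16.0, 17.0, 16.0, 116.0, 119.0, 120.0, 122.0, 122.0, 124.0, 124.0, 123.0, 123.0, 123.0, 122.0, 116.0, 116.0, 16.0, 16.0, 17.0, 17.0, 16.0]
140 g [124, 123, 141, 146, 144, 143, 143, 143, 144, 130, 126, 127, 127, 127, 124, 109, 104, 98, 96, 95, 96, 93, 122, 128, 126, 127, 126, 133, 142, 143, 143, 143, 143, 149, 143, 129, 83, 57, 73, 123]
  z [91.0, 91.0, 117.0, 122.0, 122.0, 123.0, 124.0, 124.0, 124.0, 124.0, 122.0, 121.0, 120.0, 118.0, 117.0, 88.0, 41.0, 16.0, 16.0, 17.0, 16.0, 17.0, 117.0, 119.0, 120.0, 121.0, 123.0, 124.0, 123.0, 123.0, 123.0, 123.0, 122.0, 116.0, 74.0, 74.0, 78.0, 78.0, 78.0, 74.0]
155 g [95, 93, 122, 145, 145, 143, 143, 143, 144, 130, 126, 126, 127, 128, 124, 109, 106, 98, 95, 96, 95, 94, 123, 128, 127, 
[... 907 characters left out ...]
.1917  0.115 ]
150 274.1 [ 0.4727 -0.1875  0.115 ]
170 268.8 [ 0.4888 -0.192   0.115 ]
170 274.1 [ 0.4889 -0.1876  0.115 ]
tip [array([ 0.4921, -0.1877,  0.1465]), array([ 0.4921, -0.1845,  0.1465])]
tip g [[128, 127, 130, 110, 105, 96, 95, 96, 96, 94, 102, 105, 103, 113, 125, 136, 140, 139, 167, 172, 182, 223, 177, 151, 153, 151], [126, 127, 130, 111, 106, 96, 95, 94, 94, 95, 95, 94, 94, 97, 121, 134, 198, 205, 204, 202, 206, 225, 177, 149, 151, 158], [126, 126, 128, 111, 105, 96, 95, 94, 93, 95, 94, 97, 94, 92, 109, 159, 198, 202, 202, 201, 206, 224, 175, 149, 151, 166], [127, 127, 128, 110, 105, 97, 93, 93, 95, 93, 94, 91, 92, 93, 92, 87, 163, 199, 202, 201, 211, 225, 155, 157, 170, 124]]
```

Request:
apply_moves:
  jaw: [0,0,0,0,0]
  translation:
    - [-1,-2.5,0]
    - [0,-2,3]
    - [0,0,6]
    - [0,0,3]
    - [0,0,0]
  angular:
    - [0,0,0]
    - [0,0,0]
    - [0,0,0]
    - [0,0,0]
    - [0,0,0]

```text
clock: 8.5
tool_pos: [0.512, -0.1919, 0.232]
eef_rot: [0.006, 1.0, 0.0, -0.001]
contact_force: [-0.9, -0.5, -0.8]
gripper_width: 0.279
finger_force: 58.9
```

Request:
apply_moves:
  jaw: [0,0,0,0]
  translation:
    - [0,0,0]
    - [0,0,0]
    - [0,0,0]
    - [0,0,0]
  angular:
    - [0,0,0]
    - [0,0,0]
    - [0,0,0]
    - [0,0,0]

```text
clock: 8.83
tool_pos: [0.5127, -0.1921, 0.2335]
eef_rot: [0.006, 1.0, -0.0, 0.0]
contact_force: [-0.8, 0.4, -1.0]
gripper_width: 0.273
finger_force: 58.9
```

```bash
python3 - <<'E'
from h import *
from rig import arm
c=arm.read_camera("wrist"); s=arm.sense(); np.savez("w4.npz",**c); w=cloud(c)
print({k:np.round(v,4) for k,v in s.items() if k not in("qpos","dq","effort")})
print("z",[(r,np.round(np.nanmedian(w[r:r+8,255:292,2],0)*1000).tolist()) for r in (130,160)])
print([(r,np.round(np.nanmedian(w[r:r+2,255:292,2],0)*1000).tolist()) for r in range(178,206,4)])
f=c["frame"][105:235,235:335,::-1]; f=cv2.resize(f,None,fx=4.5,fy=4.5,interpolation=cv2.INTER_NEAREST)
cv2.imwrite("pics/w4c.png",cv2.convertScaleAbs(f,alpha=1.3))
E
```

```text
{'clock': np.float64(8.8833), 'tool_pos': array([ 0.5127, -0.1921,  0.2335]), 'eef_rot': array([ 6.1e-03,  1.0e+00, -0.0e+00,  1.0e-04]), 'contact_force': array([ 0.1511,  0.266 , -2.403 ]), 'ft_torque': array([-0.0256, -0.0372,  0.0231]), 'finger_force': np.float64(58.9131), 'gripper_width': np.float64(0.2718)}
z [(130, [90.0, 91.0, 91.0, 91.0, 91.0, 117.0, 116.0, 122.0, 122.0, 123.0, 123.0, 123.0, 124.0, 123.0, 121.0, 120.0, 119.0, 118.0, 116.0, 16.0, 16.0, 16.0, 16.0, 17.0, 24.0, 89.0, 117.0, 118.0, 120.0, 121.0, 122.0, 123.0, 124.0, 123.0, 123.0, 123.0, 122.0]), (160, [17.0, 16.0, 17.0, 16.0, 16.0, 16.0, 116.0, 122.0, 123.0, 123.0, 123.0, 124.0, 124.0, 123.0, 122.0, 121.0, 119.0, 118.0, 117.0, 17.0, 16.0, 16.0, 16.0, 16.0, 29.0, 95.0, 117.0, 119.0, 120.0, 122.0, 122.0, 124.0, 124.0, 124.0, 124.0, 122.0, 123.0])]
[(178, [16.0, 16.0, 17.0, 17.0, 16.0, 15.0, 117.0, 122.0, 123.0, 122.0, 123.0, 123.0, 124.0, 123.0, 122.0, 121.0, 120.0, 118.0, 117.0, 17.0, 17.0, 16.0, 16.0, 17.0, 32.0, 97.0, 117.0, 119.0, 120.0, 121.0, 123.0, 124.0, 124.0, 124.0, 123.0, 122.0, 122.0]), (182, [17.0, 16.
[... 845 characters left out ...]
 124.0, 124.0, 122.0, 147.0, 173.0, 173.0, 173.0, 173.0, 173.0, 173.0, 174.0, 173.0, 173.0, 99.0, 118.0, 118.0, 120.0, 121.0, 123.0, 124.0, 124.0, 124.0, 123.0, 123.0, 121.0]), (198, [16.0, 16.0, 17.0, 16.0, 16.0, 17.0, 117.0, 121.0, 123.0, 123.0, 123.0, 124.0, 124.0, 124.0, 153.0, 183.0, 183.0, 183.0, 182.0, 182.0, 178.0, 183.0, 182.0, 183.0, 183.0, 182.0, 117.0, 118.0, 120.0, 122.0, 122.0, 125.0, 125.0, 123.0, 123.0, 122.0, 122.0]), (202, [16.0, 18.0, 16.0, 15.0, 17.0, 16.0, 117.0, 116.0, 122.0, 123.0, 123.0, 124.0, 123.0, 124.0, 191.0, 192.0, 192.0, 192.0, 192.0, 189.0, 188.0, 191.0, 191.0, 191.0, 191.0, 192.0, 192.0, 120.0, 120.0, 122.0, 123.0, 124.0, 125.0, 123.0, 123.0, 122.0, 122.0])]
```

View pics/w4c.png

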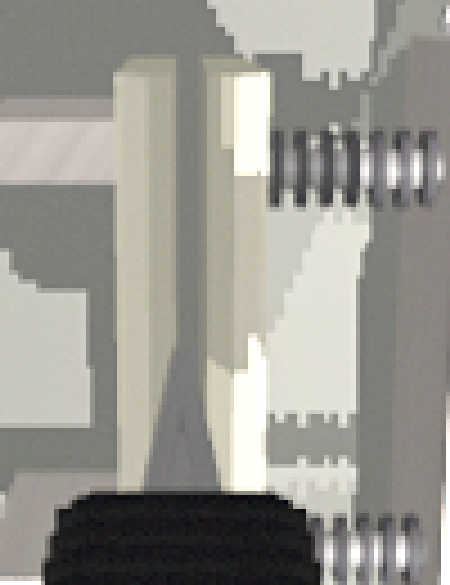

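The crop shows the blade wedge centred at crop column 180 (image 274.6). The gap runs from image column 273.5 to 280.5, centre 277, so I shift about +1.7 mm in y and then enter.

Request:
apply_moves:
  jaw: [0,0,0,0,0]
  translation:
    - [0,1.2,0]
    - [0,0.5,2]
    - [0,0,4]
    - [0,0,5]
    - [0,0,4]
  angular:
    - [0,0,0]
    - [0,0,0]
    - [0,0,0]
    - [0,0,0]
    - [0,0,0]

```text
clock: 9.3
tool_pos: [0.5124, -0.1902, 0.2175]
eef_rot: [0.006, 1.0, 0.0, -0.0]
contact_force: [-0.3, -0.5, -0.6]
gripper_width: 0.271
finger_force: 58.9
```

Request:
apply_moves:
  jaw: [0,0,0,0,0]
  translation:
    - [0,0,4]
    - [0,0,4]
    - [0,0,3]
    - [0,0,2]
    - [0,0,0]
  angular:
    - [0,0,0]
    - [0,0,0]
    - [0,0,0]
    - [0,0,0]
    - [0,0,0]

```text
clock: 9.72
tool_pos: [0.5124, -0.1903, 0.2047]
eef_rot: [0.006, 1.0, 0.0, -0.0]
contact_force: [-0.0, 0.4, -0.6]
gripper_width: 0.272
finger_force: 58.9
```

```bash
cat > look.py <<'E'
from h import *
from rig import arm
import sys
c=arm.read_camera("wrist"); w=cloud(c); F=[];M=[]
for i in range(3): s=arm.sense(); F.append(s["contact_force"]);M.append(s["ft_torque"])
print(s["clock"],s["tool_pos"].round(4),s["eef_rot"].round(4),np.mean(F,0).round(2),np.mean(M,0).round(3))
for r in (140,170): print(r,np.round(np.nanmedian(w[r-6:r+6,262:288,2],0)*1000).astype(int).tolist())
for r in range(178,208,3): print(r,np.round(np.nanmedian(w[r:r+2,262:288,2],0)*1000).astype(int).tolist())
E
python3 look.py
```

```text
9.7667 [ 0.5125 -0.1903  0.2051] [ 6.1e-03  1.0e+00  0.0e+00 -2.0e-04] [ 0.12 -0.8  -1.43] [ 0.004 -0.032  0.002]
140 [124, 124, 124, 122, 121, 120, 119, 117, 116, 62, 16, 16, 16, 16, 16, 16, 75, 117, 118, 119, 120, 121, 123, 124, 124, 124]
170 [124, 124, 124, 123, 122, 120, 119, 118, 116, 72, 16, 17, 17, 17, 17, 16, 78, 117, 118, 119, 121, 122, 123, 124, 124, 123]
178 [123, 124, 124, 123, 122, 121, 120, 119, 117, 76, 16, 16, 16, 17, 16, 16, 80, 117, 118, 120, 121, 122, 122, 123, 124, 123]
181 [123, 123, 124, 123, 122, 120, 119, 118, 116, 77, 16, 61, 63, 63, 62, 17, 80, 117, 118, 120, 120, 122, 122, 124, 124, 123]
184 [123, 123, 123, 122, 122, 121, 119, 117, 117, 78, 16, 116, 116, 116, 116, 116, 81, 117, 118, 119, 120, 121, 122, 124, 123, 122]
187 [123, 124, 125, 122, 122, 120, 119, 119, 117, 79, 126, 125, 126, 124, 125, 125, 105, 117, 119, 119, 120, 122, 124, 125, 124, 123]
190 [124, 123, 123, 124, 122, 121, 119, 119, 117, 133, 134, 134, 135, 134, 133, 135, 134, 116, 118, 119, 121, 122, 123, 125, 123, 124]
193 [124, 124, 124, 123, 122, 120, 120, 118, 117, 142, 141, 141, 142, 141, 142, 142, 142, 142, 118, 120, 120, 122, 123, 124, 123, 124]
196 [123, 124, 123, 124, 122, 120, 119, 118, 149, 149, 149, 149, 149, 148, 150, 150, 149, 149, 134, 120, 120, 122, 124, 124, 124, 124]
199 [124, 123, 124, 123, 121, 121, 119, 156, 156, 157, 156, 156, 155, 148, 157, 156, 156, 156, 156, 120, 120, 122, 123, 124, 123, 124]
202 [124, 124, 124, 123, 121, 120, 119, 162, 162, 164, 163, 163, 158, 160, 163, 163, 163, 162, 164, 163, 121, 122, 124, 124, 124, 124]
205 [124, 124, 124, 124, 122, 120, 169, 170, 170, 168, 168, 168, 166, 166, 166, 168, 169, 169, 169, 169, 144, 123, 123, 124, 123, 124]
```

Request:
apply_moves:
  jaw: [0,0,0,0,0]
  translation:
    - [0,0,2]
    - [0,0,2]
    - [0,0,2]
    - [0,0,2]
    - [0,0,1]
  angular:
    - [0,0,0]
    - [0,0,0]
    - [0,0,0]
    - [0,0,0]
    - [0,0,0]

```text
clock: 10.18
tool_pos: [0.5125, -0.1903, 0.1959]
eef_rot: [0.006, 1.0, 0.0, -0.0]
contact_force: [0.2, -0.1, -1.7]
gripper_width: 0.272
finger_force: 58.9
```

Request:
apply_moves:
  jaw: [0,0,0,0,0]
  translation:
    - [0,0,1]
    - [0,0,1]
    - [0,0,1]
    - [0,0,1]
    - [0,0,0]
  angular:
    - [0,0,0]
    - [0,0,0]
    - [0,0,0]
    - [0,0,0]
    - [0,0,0]

```text
clock: 10.6
tool_pos: [0.5125, -0.1903, 0.1921]
eef_rot: [0.006, 1.0, 0.0, -0.0]
contact_force: [0.3, -0.2, -1.2]
gripper_width: 0.272
finger_force: 58.9
```

Request:
apply_moves:
  jaw: [0,0,0,0,0]
  translation:
    - [0,0,1]
    - [0,0,1]
    - [0,0,1]
    - [0,0,1]
    - [0,0,0]
  angular:
    - [0,0,0]
    - [0,0,0]
    - [0,0,0]
    - [0,0,0]
    - [0,0,0]

```text
clock: 11.02
tool_pos: [0.5125, -0.1903, 0.188]
eef_rot: [0.006, 1.0, 0.0, -0.0]
contact_force: [-0.6, 1.0, -1.5]
gripper_width: 0.269
finger_force: 58.9
```

```bash
python3 look.py
```

```text
11.0667 [ 0.5125 -0.1903  0.1882] [ 6.1e-03  1.0e+00  0.0e+00 -2.0e-04] [-1.31 -0.36 -1.74] [-0.004  0.041 -0.034]
140 [124, 124, 123, 122, 121, 119, 119, 117, 111, 49, 17, 17, 16, 16, 16, 16, 55, 116, 117, 119, 120, 120, 122, 123, 124, 124]
170 [124, 124, 123, 122, 121, 120, 119, 118, 117, 58, 16, 16, 16, 16, 16, 16, 60, 116, 118, 119, 120, 121, 122, 123, 125, 124]
178 [124, 123, 124, 121, 121, 120, 119, 118, 116, 61, 16, 17, 16, 16, 17, 16, 60, 117, 117, 119, 120, 121, 122, 123, 124, 124]
181 [124, 124, 122, 121, 121, 120, 118, 117, 116, 63, 17, 54, 54, 54, 54, 16, 60, 117, 118, 118, 120, 120, 122, 123, 125, 123]
184 [124, 125, 124, 122, 121, 119, 119, 117, 118, 64, 16, 99, 99, 99, 99, 100, 61, 116, 117, 118, 120, 121, 122, 123, 124, 124]
187 [124, 124, 123, 121, 122, 120, 118, 118, 116, 65, 108, 109, 109, 109, 108, 109, 85, 117, 117, 119, 120, 121, 122, 123, 124, 124]
190 [124, 124, 124, 122, 121, 120, 118, 118, 117, 117, 117, 117, 117, 117, 117, 117, 117, 117, 117, 119, 121, 121, 122, 123, 124, 124]
193 [125, 124, 124, 122, 121, 120, 119, 118, 117, 125, 126, 125, 125, 125, 125, 124, 124, 125, 118, 119, 120, 122, 122, 122, 124, 123]
196 [123, 124, 123, 123, 121, 120, 118, 117, 132, 132, 132, 132, 132, 131, 133, 133, 133, 133, 126, 119, 120, 121, 123, 123, 124, 123]
199 [124, 124, 123, 122, 121, 120, 119, 139, 139, 139, 139, 139, 139, 132, 140, 140, 139, 140, 140, 119, 120, 122, 123, 123, 124, 124]
202 [124, 124, 123, 122, 121, 120, 119, 146, 146, 146, 147, 147, 143, 143, 146, 146, 147, 146, 146, 146, 120, 121, 122, 123, 124, 124]
205 [124, 125, 124, 121, 121, 120, 152, 152, 152, 152, 153, 151, 149, 149, 149, 152, 153, 154, 153, 152, 137, 121, 122, 123, 124, 124]
```

Request:
apply_moves:
  jaw: [0,0,0,0,0]
  translation:
    - [0,0,1]
    - [0,0,1]
    - [0,0,1]
    - [0,0,0]
    - [0,0,0]
  angular:
    - [0,0,0]
    - [0,0,0]
    - [0,0,0]
    - [0,0,0]
    - [0,0,0]

```text
clock: 11.48
tool_pos: [0.5126, -0.1903, 0.1852]
eef_rot: [0.006, 1.0, -0.0, -0.0]
contact_force: [0.3, 0.3, -1.9]
gripper_width: 0.277
finger_force: 58.9
```

Request:
apply_moves:
  jaw: [0,0,0,0,0]
  translation:
    - [0,0,1]
    - [0,0,1]
    - [0,0,1]
    - [0,0,0]
    - [0,0,0]
  angular:
    - [0,0,0]
    - [0,0,0]
    - [0,0,0]
    - [0,0,0]
    - [0,0,0]

```text
clock: 11.9
tool_pos: [0.5126, -0.1903, 0.1822]
eef_rot: [0.006, 1.0, -0.0, -0.0]
contact_force: [-0.0, -0.6, -2.6]
gripper_width: 0.274
finger_force: 58.9
```

```bash
cat > f.py <<'E'
from h import *
from rig import arm
import sys
F=[];M=[]
for i in range(int(sys.argv[1])):
    arm.read_camera("wrist"); s=arm.sense(); F.append(s["contact_force"]);M.append(s["ft_torque"])
print(s["clock"],s["tool_pos"].round(5),s["eef_rot"].round(4),np.mean(F,0).round(2),np.std(F,0).round(2),np.mean(M,0).round(3))
E
python3 f.py 4
```

```text
12.1 [ 0.5126  -0.19036  0.18231] [ 0.0061  1.     -0.     -0.    ] [-0.14 -0.11 -0.82] [0.6  0.79 0.72] [-0.018 -0.008  0.004]
```

Request:
apply_moves:
  jaw: [0,0,0,0,0]
  translation:
    - [0,0,1]
    - [0,0,1]
    - [0,0,0]
    - [0,0,0]
    - [0,0,0]
  angular:
    - [0,0,0]
    - [0,0,0]
    - [0,0,0]
    - [0,0,0]
    - [0,0,0]

```text
clock: 12.52
tool_pos: [0.5126, -0.1904, 0.1803]
eef_rot: [0.006, 1.0, -0.0, -0.0]
contact_force: [0.5, -0.0, -1.1]
gripper_width: 0.273
finger_force: 58.9
```

Request:
apply_moves:
  jaw: [0,0,0,0,0]
  translation:
    - [0,0,1]
    - [0,0,1]
    - [0,0,0]
    - [0,0,0]
    - [0,0,0]
  angular:
    - [0,0,0]
    - [0,0,0]
    - [0,0,0]
    - [0,0,0]
    - [0,0,0]

```text
clock: 12.93
tool_pos: [0.5127, -0.1904, 0.1783]
eef_rot: [0.006, 1.0, -0.0, 0.0]
contact_force: [1.2, -0.3, -1.2]
gripper_width: 0.276
finger_force: 59.1
```

```bash
python3 f.py 6
```

```text
13.2333 [ 0.51273 -0.1904   0.17836] [ 6.1e-03  1.0e+00 -1.0e-04  1.0e-04] [ 0.84 -0.66 -0.68] [0.21 0.24 0.54] [-0.17  -0.242  0.032]
```

Request:
apply_moves:
  jaw: [0,0,0,0,0]
  translation:
    - [0,-0.2,0]
    - [0,0,1]
    - [0,0,1]
    - [0,0,0]
    - [0,0,0]
  angular:
    - [0,0,0]
    - [0,0,0]
    - [0,0,0]
    - [0,0,0]
    - [0,0,0]

```text
clock: 13.65
tool_pos: [0.5128, -0.1904, 0.1764]
eef_rot: [0.006, 1.0, 0.0, 0.0]
contact_force: [0.5, 0.7, 2.7]
gripper_width: 0.27
finger_force: 59.4
```

```bash
python3 f.py 6
```

```text
13.95 [ 0.51277 -0.19039  0.1764 ] [6.e-03 1.e+00 1.e-04 1.e-04] [1.02 1.29 2.54] [0.51 0.29 0.59] [ 0.297 -0.19   0.02 ]
```

Request:
apply_moves:
  jaw: [0,0,0,0,0]
  translation:
    - [0,0.1,0.5]
    - [0,0,1]
    - [0,0,0.5]
    - [0,0,0]
    - [0,0,0]
  angular:
    - [0,0,0]
    - [0,0,0]
    - [0,0,0]
    - [0,0,0]
    - [0,0,0]

```text
clock: 14.37
tool_pos: [0.5127, -0.1903, 0.1743]
eef_rot: [0.006, 1.0, 0.0, 0.0]
contact_force: [0.9, 1.9, 4.0]
gripper_width: 0.274
finger_force: 59.7
```

```bash
python3 f.py 6
```

```text
14.6667 [ 0.5127  -0.19034  0.17433] [6.1e-03 1.0e+00 1.0e-04 0.0e+00] [0.91 1.88 4.74] [0.73 0.32 0.4 ] [ 0.55  -0.217  0.022]
```

Request:
apply_moves:
  jaw: [0,0,0,0,0]
  translation:
    - [0,0.1,0.5]
    - [0,0.1,0.5]
    - [0,0,0]
    - [0,0,0]
    - [0,0,0]
  angular:
    - [0,0,0]
    - [0,0,0]
    - [0,0,0]
    - [0,0,0]
    - [0,0,0]

```text
clock: 15.08
tool_pos: [0.5127, -0.1903, 0.1734]
eef_rot: [0.006, 1.0, -0.0, 0.0]
contact_force: [1.1, 1.9, 4.8]
gripper_width: 0.273
finger_force: 59.8
```

```bash
python3 f.py 6
```

```text
15.3833 [ 0.5127  -0.1903   0.17341] [ 6.1e-03  1.0e+00 -1.0e-04  1.0e-04] [0.51 1.48 5.11] [0.35 0.32 0.32] [ 0.508 -0.15   0.049]
```

Request:
apply_moves:
  jaw: [0,0,0,0,0]
  translation:
    - [0,0.15,0]
    - [0,0.15,0]
    - [0,0,0]
    - [0,0,0]
    - [0,0,0]
  angular:
    - [0,0,0]
    - [0,0,0]
    - [0,0,0]
    - [0,0,0]
    - [0,0,0]

```text
clock: 15.8
tool_pos: [0.5127, -0.1903, 0.1734]
eef_rot: [0.006, 1.0, -0.0, 0.0]
contact_force: [0.4, 1.0, 4.8]
gripper_width: 0.272
finger_force: 59.8
```

```bash
python3 f.py 8; python3 - <<'E'
from rig import arm
import cv2
c=arm.read_camera("side"); f=c["frame"][150:290,240:400,::-1]
cv2.imwrite("pics/s5.png",cv2.resize(f,None,fx=4,fy=4,interpolation=cv2.INTER_CUBIC))
E
```

```text
16.2 [ 0.51269 -0.19023  0.17341] [ 6.2e-03  1.0e+00 -2.0e-04  1.0e-04] [0.82 0.71 5.21] [0.48 0.71 0.58] [ 0.224 -0.201  0.033]
```

View pics/s5.png

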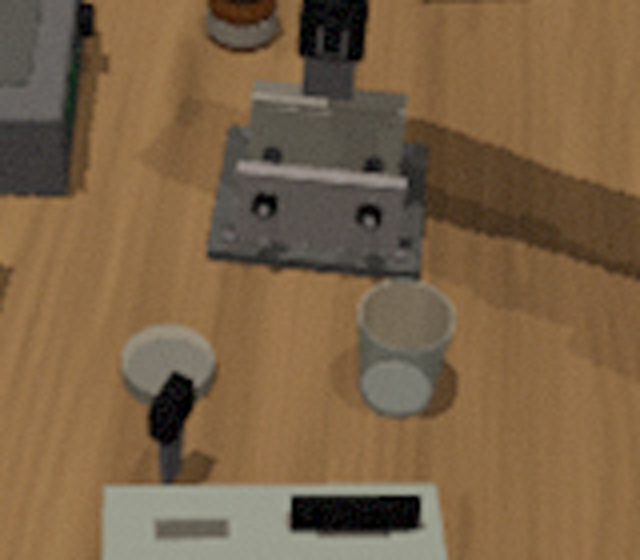

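The side view shows the blade standing in the middle of the gap at crop (330,80). The comb is in its slot at (355,512) and the other slot is empty. Drag is about 6.6 N and the net side force about 0.7 N, so I'm handing in.

```bash
python3 f.py 6; python3 -c "
from rig import arm
print(arm.hand_in())"
```

```text
16.55 [ 0.51267 -0.19022  0.1734 ] [ 6.2e-03  1.0e+00 -2.0e-04  1.0e-04] [0.82 1.   5.15] [0.67 0.69 0.56] [ 0.238 -0.201  0.052]
the job is handed in; nothing more can be done
None
```

I handed the job in at 16.55 s with the gauge still gripped and its blade upright in the middle of the gap, dragging at about 6.5 N with roughly 1 N of net sideways force; the comb is still in its slot.

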